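# Lock-out at the repair bench: shut the air, open the combination padlock

## Robot

A 6-joint arm with a two-finger parallel gripper is mounted at the origin on the work surface. World frame = base frame: x ahead of the robot, y to its left, z up, the work surface at z = 0. Lengths are in mm, angles in degrees, forces in N, time in s.
With the tool pointing down it reaches from about 350 to 850 mm from the base axis. Payload 8.1 kg.
Tool frame: the origin (TCP) lies midway between the tips of the shut fingers; the grasp point (between the pads) lies 19 mm behind it; z points along the fingers, x is the direction in which the jaws open and shut, and the axes are right-handed (so a half turn about z gives the same grasp; the last joint's range is limited). The gripper opens to 85 mm and grips with 20 to 120 N. Pads are 22 mm wide; open, the fingers measure 114 mm over their backs; the gripper's body (76 mm by 85 mm) begins 54 mm behind the grasp point. The pads swing forward as they close: fully open they stand 13 mm farther back than shut.
Start: joints at [69.305, 7.471, 85.268, -0, 87.261, -4.893], TCP at [163.368, 577.335, 231.292] pointing down, gripper open.
Joint ranges: [-169.43, 169.43], [-51.17, 129.36], [1.28, 143.12], [-76.62, 256.62], [0, 156.53], [-152.29, 152.29]. Speed limits (degrees/s): [136.94, 136.94, 159.86, 180, 180, 180].

## Interface

Orientations are given as [roll, pitch, yaw] about the fixed x, y, z axes, in that order (R = Rz(yaw) Ry(pitch) Rx(roll)).
In Python, from bench import monitor, cams, r gives the robot as it stands.
- The arm moves only by the tool jog_arm, never from a script. Its arguments are lists of equal length, an entry for each row: "offset": the shift along the tool's x, y, z in mm, a list of three; "delta_rot": the turn, a rotation vector about the tool's x, y, z in degrees, a list of three; "jaw": the opening in per cent of the stroke, from 0 (shut) to 100 (fully open). In form: {"offset": [[x, y, z], ...], "delta_rot": [[rx, ry, rz], ...], "jaw": [jaw, ...]}. A call has 1 to 20 rows; each row shifts and turns the pose as measured when the row begins, along the tool's axes as they then stand; what a row does not reach is not made up. A row lasts 1/10 s, in which the tool goes at most 50 mm and 8.59 degrees, less where a joint would pass 70% of its speed; a pose out of reach is approached as far as the arm can. A call is refused whole if a number of a shift passes 50 or a number of a turn 8.59, either way. A call with a gripper value outside its range is refused whole. The fingers move at their own pace and stop on an object; "newtons" is the grip in N (left out, the last holds). Time passes only in rows, so rows that do not move let the fingers close. It gives the time, the measured TCP pose, the force and the opening at its end, in the units of the state.
- monitor.sense(): the state, without advancing time (a new reading comes with each control period).
- cams.snapshot(name): name is "scene" or "top" or "wrist"; returns (picture, depth): 400x640x3 uint8, red, green, blue; 400x640 float32, mm along the optical axis (not along the pixel's ray), 0 where there is no reading.
- cams.camera_model(name): a dict with "K" (3x3 intrinsics, pixels), "k1" (the pictures are not rectified: a ray, as slopes to the right and down, at radius r is drawn at 1 + k1 r^2 times it, then the intrinsics apply), "camera_from_world" (4x4, takes a point from world to camera coordinates). Camera axes: x right, y down, z forward; pixel columns grow to the right and rows downward; lengths in mm; the calibration is good to about 2 mm. A picture is of the moment at which its call begins: read the wrist's pose just before it. camera_model takes no time and is no camera call; for the wrist camera it gives the pose at the moment of the call.
- r.hand_in(): hands the job in, once; it reports no verdict.
The state is a dict: "time": time; "joint_pos": joint angles; "qd": joint speeds; "joint_efforts": joint torques, N m; "tool_pos": TCP position; "tcp_rot": TCP orientation; "ft_force": force on the tool from outside, world axes, zero at the start; "wrist_torque": the same for the moment, N m; "finger_gap": finger opening in mm.
Only numpy, scipy, OpenCV 4.12 (cv2) and the standard library are available. Lean on these libraries where they do the work, as an engineer would, in place of code of your own. Each camera call takes 0.05 s, during which the arm holds its last target.

## Task

Prepare the lock-out of the bench's air: turn the ball valve's handle from along the pipe to square across it, fully shut, then open the combination padlock that is kept on the staple of the steel plate: click its dial round to four o'clock (shackle at twelve) and pull the shackle out to its stop. Work the open lock off the staple and finish holding it up, still open, with the bow of its shackle just over the valve's locking hole, the lock touching nothing but your gripper; do not knock the battery, drill and screwdriver about.

Things in the scene. Friction and masses are not known exactly. Their poses are not given: they have to be found in the camera images.
- valve: Bench air point, fixed: level 27 mm steel pipe along the body's x, axis 55 mm above the bench, from x = +105 mm (elbow, 76 mm bench flange) to -158 mm (quick coupler; foot 30 x 62 mm at -98 mm), with a brass ball valve in its middle. Origin: on the bench under the valve's stem, which is the body's z axis and the handle's pivot. Highest point: stem nut, 105 mm.
- handle (a joint): Angle of the valve's handle about the stem, rad: 0 = open, along the valve's -x over the pipe; grows anticlockwise from above to its stop at 1.571 = shut, along the valve's -y, square across the pipe. In the valve's frame it points along (-cos, -sin). Stays where left; turning takes 0.25 Nm (3 N at the sleeve's middle).
- handle_grip (a point): Middle of the handle's black sleeve, 93 mm from the stem axis, 101.5 mm above the bench. Sleeve 66 mm long (60 to 126 mm from the stem axis), 22 mm wide, 9 mm thick; free air below it down to the pipe's top at 68.5 mm. The frame turns with the handle.
- lock_hole (a point): The valve's locking hole: centre of the 9 mm hole in the fixed steel tab, 34 mm along the valve's -y from the stem axis, 86 mm above the bench. The handle carries a like hole, which stands over this one when the valve is shut.
- lock_plate: Steel plate 190 x 220 x 4 mm fixed on the bench; origin on the bench, plate's middle at x = -5 mm. It carries two equal staples, arches of 16 x 6 mm flat strap along x: near upright x = 0 to 6 mm, far upright 58 to 64 mm, top strap 34 to 40 mm above the bench, all 16 mm wide in y. The padlock is locked to the one at y = -25 mm; that at y = +75 mm is empty.
- staple (a point): Foot of the near upright of the staple that holds the padlock: middle of its 6 mm (x) by 16 mm (y) section, on the plate's top, 4 mm above the bench. Axes as the plate's.
- padlock: Combination padlock, loose, 0.3 kg, on its back on the plate, dial up, shackle round the staple's near upright. Square steel body 50 x 50 x 24 mm. Origin: centre of the back; x points to the shackle (twelve o'clock), z out of the dial and along its axis. Twelve white marks stand like a clock's hours, the broad one, at the shackle, is twelve. It opens only with the pointer at four.
- dial (a joint): Dial angle relative to the lock's body, rad: 0 = white pointer at twelve (lock's x), growing anticlockwise from above; turns without end. It clicks into a notch at each hour, pi/6 apart; leaving a notch takes 0.06 Nm, and if let go it springs into the nearest. Four o'clock is -2.094 (or that plus a full turn); the lock opens within about 0.08 of it. With the shackle out the dial is blocked.
- dial_knob (a point): Middle of the dial's round black knob (24 mm diameter, 16 mm high), on the dial's axis 35.5 mm above the lock's back. Knob from 27.5 mm (its foot, on the 39 mm dial disc) to 43.5 mm above the back. The lock can be pulled and carried by it. A white line on its top points as the pointer does.
- shackle (a joint): How far the shackle is out of the lock's body along the lock's x, m: 0 = shut, 0.017 = stop, open. Sliding takes about 3 N; it stays where it is left. Away from four o'clock it is blocked after 1 mm.
- shackle_bow (a point): Middle of the shackle's bow, centre of its 7 mm round bar: 56.5 mm from the dial's axis along the lock's x when shut, 73.5 mm open; 12 mm above the lock's back. The U is 22 mm wide inside (legs centred 14.5 mm either side); inside length from the body's face, which is 25 mm from the dial's axis, to the bow: 28 mm shut, 45 mm open.
- toe_end (a point): Free end of the shackle's toe leg, the one on the lock's +y (the -y leg never leaves the body). Shut it is 2 mm inside the body; fully out it stands 15 mm clear of the body's face (40 mm from the dial's axis): through that gap the staple's 6 mm upright comes out sideways, the lock moving to its own -y.
- battery: Bystander: tool battery pack, 115 x 75 x 60 mm, black and red; origin under its centre.
- screwdriver: Bystander: screwdriver 170 mm long lying on the bench, blue 26 mm handle towards its -x; origin on the bench at half its length.
- drill: Bystander: red cordless drill lying on its side, 68 mm high; origin on the bench under the barrel. Barrel along y (bit tip at y = -178 mm); grip and battery foot reach 173 mm along its x.
Things that resemble listed ones, but are neither listed nor needed, are in the scene too. Leave any pink or turquoise look-alike of the padlock alone.

How it is judged (in metres and radians):
On the way, in this order (a step that is already met when the one before it is completed fails the run):
1. the valve is shut: handle square across the pipe (value of joint handle above 1.48 rad), for 0.2 s.
2. the dial has clicked into four o'clock ((value of joint dial between -2.24 and -1.95 rad or value of joint dial between 4.04 and 4.34 rad or value of joint dial between -8.53 and -8.23 rad)), for 0.2 s.
3. the shackle is pulled out (value of joint shackle above 0.013 m), for 0.1 s.
At the end, for the whole second after the job is handed in: The handle is shut (within 7 degrees). The padlock is held still in the fingers, its shackle out by more than 11 mm, the bow within 60 mm sideways and 160 mm in all of the locking hole and over 105 mm above the bench, the lock's back over 40 mm, touching no valve, plate or bystander (value of joint handle above 1.45 rad and value of joint shackle above 0.011 m and horizontal distance between shackle_bow and lock_hole below 0.06 m and distance between shackle_bow and lock_hole below 0.16 m and height (world z) of shackle_bow above 0.105 m and height (world z) of padlock above 0.04 m and contact force between the fingers and padlock above 2 N and contact force between padlock and valve below 0.3 N and contact force between padlock and lock_plate below 0.3 N and contact force between padlock and drill below 0.3 N and contact force between padlock and battery below 0.3 N and linear speed of padlock below 0.05 m/s); the arm keeps its last pose, push and grip.
It fails at once if a bystander is shoved more than 40 mm (distance of any of battery, screwdriver, drill from where it was at the start of the episode above 0.04 m).
It also fails if it takes over 67 s, if anything falls off the work surface, if the arm or the gripper's body presses on something with over 40 N, if the wrist force passes 120 N, or if a joint passes its speed limit or range.

## Working session

There is one attempt and no reset: what is moved stays moved. The work goes in short steps, Python scripts to look and compute and a tool call to move; the robot and the scene stay as the last step left them, time stands still between calls to the robot, and variables do not carry over. Pictures are saved under pics/ and viewed, and the job is handed in when it is done.

Besides the shell and the picture viewer there is one more tool, called after "Call:" in YAML: its name, and indented under it one key for each argument. jog_arm: Moves the arm, as the interface text tells. Its arguments: {"type":"object","properties":{"offset":{"type":"array","items":{"type":"array","items":{"type":"number"}}},"delta_rot":{"type":"array","items":{"type":"array","items":{"type":"number"}}},"jaw":{"type":"array","items":{"type":"number"}},"newtons":{"type":"number"}},"required":["offset","delta_rot","jaw"]}

```bash
ls; mkdir -p pics; python3 - <<'E'
from bench import monitor,cams,r
import cv2,numpy as np
print(monitor.sense())
for n in ["scene","top"]:
    p,d=cams.snapshot(n); cv2.imwrite(f"pics/{n}0.png",p[:,:,::-1]); np.savez(f"{n}0.npz",p=p,d=d)
    print(n,cams.camera_model(n))
E
```

```text
pics
{'time': 0.0, 'joint_pos': array([ 6.93020157e+01,  7.51752910e+00,  8.53290401e+01,  8.21149144e-04,
        8.72611604e+01, -4.89209551e+00]), 'qd': array([ 0.09381905,  0.04373036,  0.03274794, -0.05153182, -0.01264172,
       -0.11397751]), 'joint_efforts': array([ 2.19415895e-03, -5.69411480e+01, -5.00542903e+01, -1.52312591e-04,
        1.52702577e-02, -4.06930553e-06]), 'tool_pos': array([163.19692276, 576.80999008, 230.22148201]), 'tcp_rot': array([-1.79989996e+02,  1.07267222e-01,  7.41940805e+01]), 'ft_force': array([-0.57208012,  0.74089662,  0.27512248]), 'wrist_torque': array([-0.00233673, -0.01162515, -0.04501669]), 'finger_gap': 85.49866383266847}
scene {'K': array([[486.41292237,   0.        , 320.92617084],
       [  0.        , 486.41292237, 199.85898435],
       [  0.        ,   0.        ,   1.        ]]), 'k1': -0.03506148216702493, 'camera_from_world': array([[-7.71005031e-01,  6.36792926e-01, -6.78315646e-03,
         3.99991675e+02],
       [ 5.48402621e-01,  6.58495274e-01, -5.15401338e-01,
        -3.14307365e+02],
       [-3.23737250e-01, -4.01096926e-01, -8.56922079e-01,
         1.61269175e+03],
       [ 0.00000000e+00,  0.00000000e+00,  0.00000000e+00,
         1.00000000e+00]])}
top {'K': array([[400.35913408,   0.        , 317.69857999],
       [  0.        , 400.35913408, 201.45271407],
       [  0.        ,   0.        ,   1.        ]]), 'k1': -0.07107262995503302, 'camera_from_world': array([[ 2.16647906e-02, -9.99751175e-01,  5.31280411e-03,
         5.23459408e+01],
       [-9.78937946e-01, -2.22921987e-02, -2.02937322e-01,
         5.88467849e+02],
       [ 2.03005260e-01, -8.04310968e-04, -9.79177317e-01,
         8.48815313e+02],
       [ 0.00000000e+00,  0.00000000e+00,  0.00000000e+00,
         1.00000000e+00]])}
```

View pics/scene0.png

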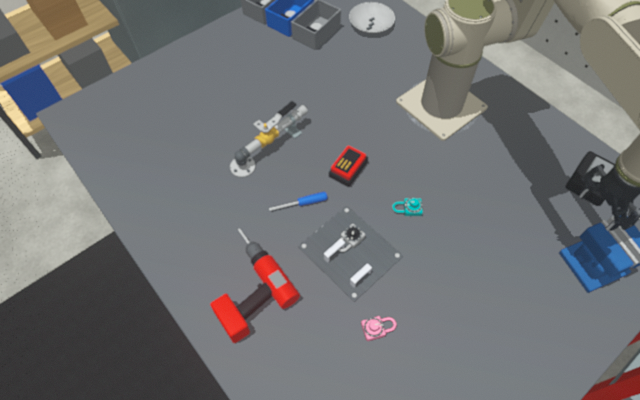

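View pics/top0.png

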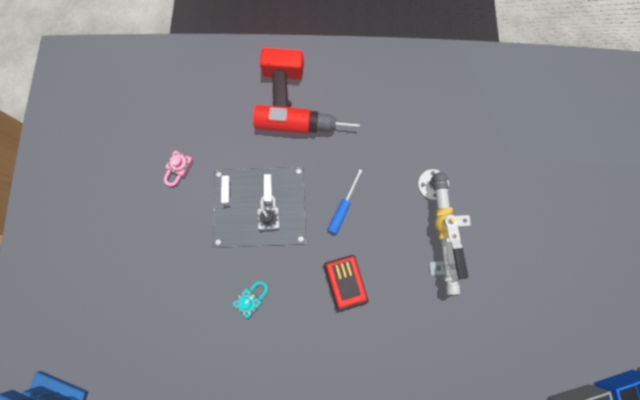

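```bash
cat > h.py <<'E'
import numpy as np,cv2
from scipy.spatial.transform import Rotation as Ro
def proj(cm,P):
    P=np.atleast_2d(P); T=cm["camera_from_world"]; c=P@T[:3,:3].T+T[:3,3]
    s=c[:,:2]/c[:,2:]; r2=(s**2).sum(1,keepdims=True); s=s*(1+cm["k1"]*r2)
    return s@cm["K"][:2,:2].T+cm["K"][:2,2]
def ray(cm,uv):
    K=cm["K"]; d=(np.array(uv,float)-K[:2,2])/np.array([K[0,0],K[1,1]]); s=d.copy()
    for _ in range(30): s=d/(1+cm["k1"]*(s@s))
    T=cm["camera_from_world"]; R=T[:3,:3]; o=-R.T@T[:3,3]; return o,R.T@np.array([s[0],s[1],1])
def onz(cm,uv,z):
    o,d=ray(cm,uv); return o+d*(z-o[2])/d[2]
def crop(p,c,w,h,k,name):
    x,y=c; q=p[int(y-h/2):int(y+h/2),int(x-w/2):int(x+w/2),::-1]
    cv2.imwrite(name,cv2.resize(np.ascontiguousarray(q),None,fx=k,fy=k,interpolation=cv2.INTER_CUBIC))
E
python3 - <<'E'
import numpy as np;from h import *
p=np.load("top0.npz")["p"]
crop(p,(450,230),80,140,4,"pics/v.png"); crop(p,(258,205),120,100,6,"pics/l.png")
p=np.load("scene0.npz")["p"]
crop(p,(270,140),100,100,6,"pics/vs.png")
E
```

```text
(no output)
```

View pics/v.png

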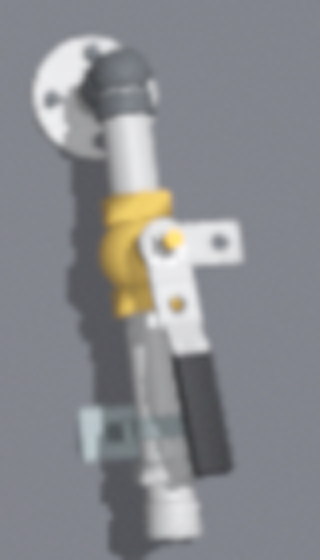

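View pics/l.png

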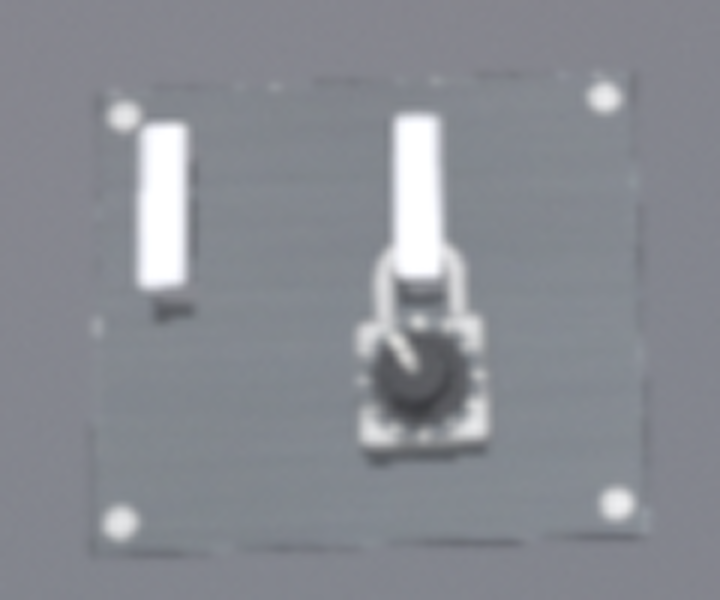

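View pics/vs.png

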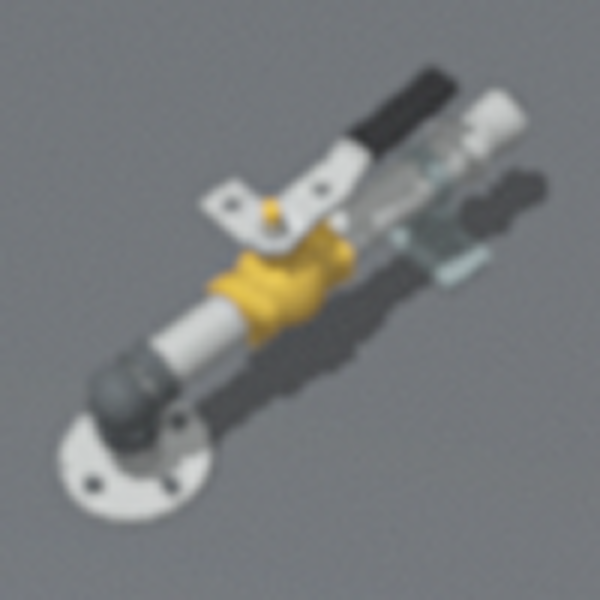

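```bash
python3 - <<'E'
import numpy as np;from h import *
from bench import cams
cm=cams.camera_model("top")
f=lambda x,y,z,:print(np.round(onz(cm,(410+x/4,160+y/4),z),1))
g=lambda x,y,z,:print(np.round(onz(cm,(198+x/6,155+y/6),z),1))
for a in [(173,240,103),(205,413,106),(220,241,88),(191,352,106),(217,473,106),(176,305,102)]: f(*a)
print('flange,coupler');f(93,97,4); f(175,525,70); f(132,180,68)
print("plate")
for a in [(95,95,4),(632,75,4),(92,553,4),(648,537,4)]: g(*a)
print("staples")
for a in [(418,115,40),(418,275,40),(163,122,40),(163,288,40)]: g(*a)
print("knob"); g(425,372,47)
for a in [(362,318,28),(484,318,28),(365,440,28),(485,435,28),(418,322,28)]: g(*a)
cs=cams.camera_model("scene")
for a in [(272,208,103),(320,189,102),(232,206,88),(405,110,106)]: print(np.round(onz(cs,(220+a[0]/6,90+a[1]/6),a[2]),1))
E
```

```text
[ 544.  -228.5  103. ]
[ 451.2 -240.8  106. ]
[ 546.5 -260.1   88. ]
[ 483.3 -234.6  106. ]
[ 420.  -245.9  106. ]
[ 508.8 -229.   102. ]
flange,coupler
[ 648.4 -217.3    4. ]
[ 392.5 -234.7   70. ]
[ 583.8 -218.7   68. ]
plate
[670.  322.7   4. ]
[683.2 102.5   4. ]
[482.6 310.1   4. ]
[494.3  90.7   4. ]
staples
[654.3 184.7  40. ]
[590.2 181.7  40. ]
[649.3 285.1  40. ]
[582.8 280.5  40. ]
knob
[551.  176.3  47. ]
[575.  204.3  28. ]
[576.1 156.5  28. ]
[527.  200.7  28. ]
[530.  154.3  28. ]
[573.9 182.3  28. ]
[ 540.8 -231.4  103. ]
[ 514.9 -226.7  102. ]
[ 549.2 -256.5   88. ]
[ 452.8 -237.7  106. ]
```

Call:
jog_arm:
  offset:
    - [-36,30,0]
    - [-36,30,0]
    - [-36,30,0]
    - [-36,30,0]
    - [-36,30,0]
    - [-36,30,0]
    - [-36,30,0]
    - [-36,30,0]
    - [-36,30,0]
    - [-36,30,0]
    - [-39,25,0]
    - [-39,25,0]
    - [-39,25,0]
    - [-39,25,0]
    - [-39,25,0]
    - [-39,25,0]
    - [-39,25,0]
    - [-39,25,0]
  delta_rot:
    - [0,0,0]
    - [0,0,0]
    - [0,0,0]
    - [0,0,0]
    - [0,0,0]
    - [0,0,0]
    - [0,0,0]
    - [0,0,0]
    - [0,0,0]
    - [0,0,0]
    - [0,0,0]
    - [0,0,0]
    - [0,0,0]
    - [0,0,0]
    - [0,0,0]
    - [0,0,0]
    - [0,0,0]
    - [0,0,0]
  jaw: [0,0,0,0,0,0,0,0,0,0,0,0,0,0,0,0,0,0]

```text
time: 1.9
tool_pos: [466.7, -233.6, 225.7]
tcp_rot: [-179.9, 0.5, 74.7]
ft_force: [0.9, 0.6, 1.0]
finger_gap: -0.3
```

Call:
jog_arm:
  offset:
    - [0,0,0]
    - [0,0,0]
    - [0,0,0]
    - [0,0,0]
    - [0,0,0]
    - [0,0,0]
    - [0,0,0]
    - [0,0,0]
    - [0,0,0]
  delta_rot:
    - [0,0,7.8]
    - [0,0,7.8]
    - [0,0,7.8]
    - [0,0,7.8]
    - [0,0,7.8]
    - [0,0,7.8]
    - [0,0,7.8]
    - [0,0,7.8]
    - [0,0,6]
  jaw: [0,0,0,0,0,0,0,0,0]

```text
time: 2.8
tool_pos: [463.7, -239.9, 218.3]
tcp_rot: [179.9, 0.9, 3.2]
ft_force: [-0.0, -0.1, -0.5]
finger_gap: 0.0
```

```bash
cat > w.py <<'E'
import sys;from h import *
from bench import monitor,cams
import pickle
s=monitor.sense(); cm=cams.camera_model("wrist"); p,d=cams.snapshot("wrist")
n=sys.argv[1]; cv2.imwrite(f"pics/{n}.png",p[:,:,::-1]); pickle.dump((cm,p,d),open(n+".pkl","wb"))
print(s["time"],s["tool_pos"].round(1),s["tcp_rot"].round(1),s["ft_force"].round(1),s["finger_gap"])
print(cm["K"][0,0],(-cm["camera_from_world"][:3,:3].T@cm["camera_from_world"][:3,3]).round(0))
E
python3 w.py w1
```

```text
2.8 [ 463.7 -239.9  218.3] [179.9   0.9   3.2] [-0.  -0.1 -0.5] 0.016303067520374248
299.97445691212465 [ 462. -164.  360.]
```

View pics/w1.png

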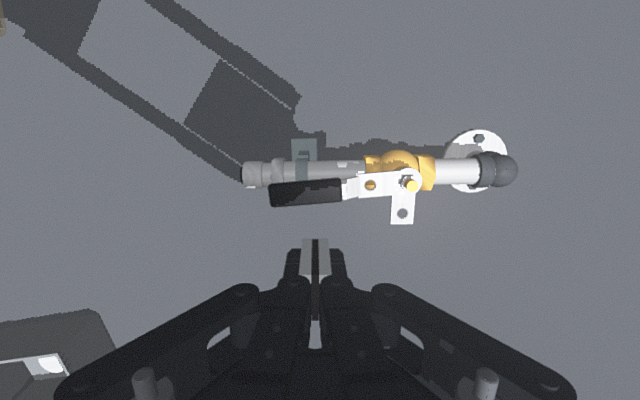

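```bash
python3 - <<'E'
import pickle;from h import *
cm,p,d=pickle.load(open("w1.pkl","rb"))
for uv,z in [((306,192),106),((411,185),104),((403,213),88),((370,185),102),((258,174),60),((490,170),60),((435,172),68)]: print(onz(cm,uv,z).round(1))
print(proj(cm,[[463.7,-239.9,218.3]]))
E
```

```text
[ 454.  -238.6  106. ]
[ 545.8 -227.3  104. ]
[ 547.5 -259.3   88. ]
[ 510.2 -229.9  102. ]
[ 402.5 -235.7   60. ]
[ 637.8 -217.7   60. ]
[ 579.3 -221.5   68. ]
[[314.93364072 254.98173519]]
```

Call:
jog_arm:
  offset:
    - [-8,-36,0]
    - [0,0,30]
    - [0,0,30]
    - [0,0,30]
    - [0,0,30]
    - [0,0,8]
  delta_rot:
    - [0,0,0]
    - [0,0,0]
    - [0,0,0]
    - [0,0,0]
    - [0,0,0]
    - [0,0,0]
  jaw: [0,0,0,0,0,0]

```text
time: 3.45
tool_pos: [452.2, -203.5, 87.4]
tcp_rot: [179.8, 0.7, 3.6]
ft_force: [-0.6, 0.3, -0.5]
finger_gap: 0.4
```

Call:
jog_arm:
  offset:
    - [-2.6,12.6,0]
    - [-2.6,12.6,0]
    - [-2.6,12.6,0]
    - [-2.6,12.6,0]
    - [-2.6,12.6,0]
    - [-2.6,12.6,0]
  delta_rot:
    - [0,0,-8]
    - [0,0,-8]
    - [0,0,-8]
    - [0,0,-8]
    - [0,0,-8]
    - [0,0,-8]
  jaw: [0,0,0,0,0,0]

```text
time: 4.05
tool_pos: [462.5, -273.9, 85.7]
tcp_rot: [-178.4, 0.7, 54.0]
ft_force: [-5.0, 1.4, 2.3]
finger_gap: -0.2
```

Call:
jog_arm:
  offset:
    - [-3.8,12.5,0]
    - [-3.8,12.5,0]
    - [-3.8,12.5,0]
    - [-3.8,12.5,0]
    - [-3.8,12.5,0]
  delta_rot:
    - [0,0,-8]
    - [0,0,-8]
    - [0,0,-8]
    - [0,0,-8]
    - [0,0,-8]
  jaw: [0,0,0,0,0]

```text
time: 4.55
tool_pos: [510.2, -315.3, 86.0]
tcp_rot: [-177.7, -0.7, 96.0]
ft_force: [-5.0, -1.5, 1.2]
finger_gap: 0.1
```

Call:
jog_arm:
  offset:
    - [0,6,0]
    - [0,6,0]
    - [0,5,0]
    - [0,3,0]
  delta_rot:
    - [0,0,0]
    - [0,0,0]
    - [0,0,0]
    - [0,0,0]
  jaw: [0,0,0,0]

```text
time: 4.95
tool_pos: [529.6, -315.4, 86.6]
tcp_rot: [-177.5, -0.6, 95.8]
ft_force: [-17.4, -5.3, 4.6]
finger_gap: 0.3
```

Call:
jog_arm:
  offset:
    - [0,2,0]
    - [0,1,0]
    - [0,0,0]
  delta_rot:
    - [0,0,0]
    - [0,0,0]
    - [0,0,0]
  jaw: [0,0,0]

```text
time: 5.25
tool_pos: [529.0, -315.3, 87.0]
tcp_rot: [-177.0, -0.6, 95.4]
ft_force: [-1.0, -1.1, -1.1]
finger_gap: 0.1
```

```bash
python3 - <<'E'
from bench import cams;from h import *
p,d=cams.snapshot("top"); crop(p,(470,230),120,120,5,"pics/v2.png"); p,d=cams.snapshot("scene"); crop(p,(270,140),120,120,5,"pics/v3.png")
E
```

```text
(no output)
```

View pics/v2.png

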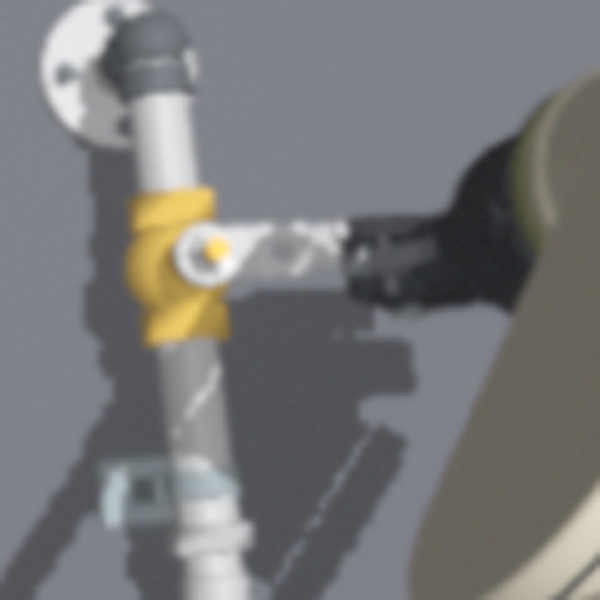

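View pics/v3.png

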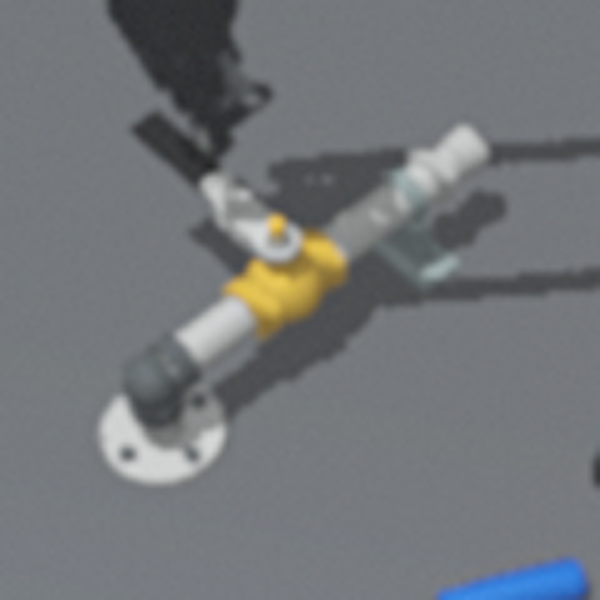

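Call:
jog_arm:
  offset:
    - [0,3,0]
    - [0,4,0]
    - [0,4,0]
  delta_rot:
    - [0,0,0]
    - [0,0,0]
    - [0,0,0]
  jaw: [0,0,0]

```text
time: 5.65
tool_pos: [529.3, -315.2, 86.9]
tcp_rot: [-175.8, -0.8, 95.2]
ft_force: [-26.6, -0.6, 15.3]
finger_gap: 0.2
```

Call:
jog_arm:
  offset:
    - [0,-20,0]
    - [0,0,-40]
    - [0,0,-40]
    - [0,0,-40]
    - [44,8,0]
    - [44,8,0]
    - [44,8,0]
    - [44,8,0]
    - [44,8,0]
    - [44,8,0]
    - [44,8,0]
    - [44,8,0]
    - [44,8,0]
    - [44,8,0]
    - [30,6,0]
  delta_rot:
    - [0,0,0]
    - [-4.2,0,0]
    - [0,0,0]
    - [0,0,0]
    - [0,0,0]
    - [0,0,0]
    - [0,0,0]
    - [0,0,0]
    - [0,0,0]
    - [0,0,0]
    - [0,0,0]
    - [0,0,0]
    - [0,0,0]
    - [0,0,0]
    - [0,0,0]
  jaw: [0,0,0,0,0,0,0,0,0,0,0,0,50,50,50]

```text
time: 7.15
tool_pos: [564.7, 182.6, 231.3]
tcp_rot: [178.4, -1.5, 94.6]
ft_force: [-0.2, -0.8, 0.1]
finger_gap: 42.0
```

Call:
jog_arm:
  offset:
    - [0,0,0]
    - [0,0,0]
    - [0,0,0]
    - [0,0,0]
    - [0,0,0]
  delta_rot:
    - [0,0,7]
    - [0,0,7]
    - [0,0,7]
    - [0,0,7]
    - [0,0,4]
  jaw: [50,50,50,50,50]

```text
time: 7.65
tool_pos: [564.1, 195.5, 233.4]
tcp_rot: [179.5, -2.7, 62.0]
ft_force: [0.3, 0.5, -0.0]
finger_gap: 43.0
```

```bash
python3 w.py w2
```

```text
7.65 [564.1 195.5 233.4] [179.5  -2.7  62. ] [ 0.3  0.5 -0. ] 42.965062080689066
299.97445691212465 [493. 225. 374.]
```

View pics/w2.png

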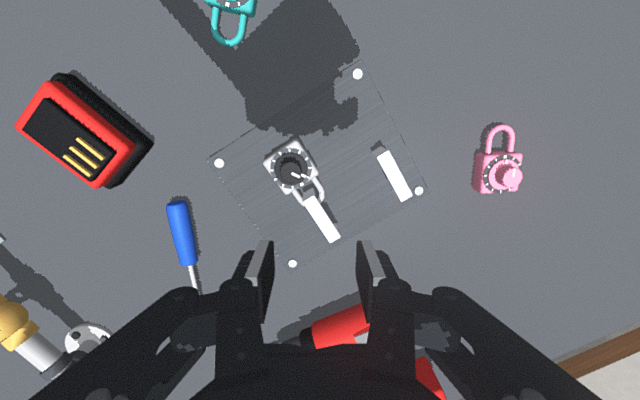

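```bash
python3 - <<'E'
import pickle;from h import *
cm,p,d=pickle.load(open("w2.pkl","rb"))
crop(p,(305,190),100,100,7,"pics/l2.png")
E
```

```text
(no output)
```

View pics/l2.png

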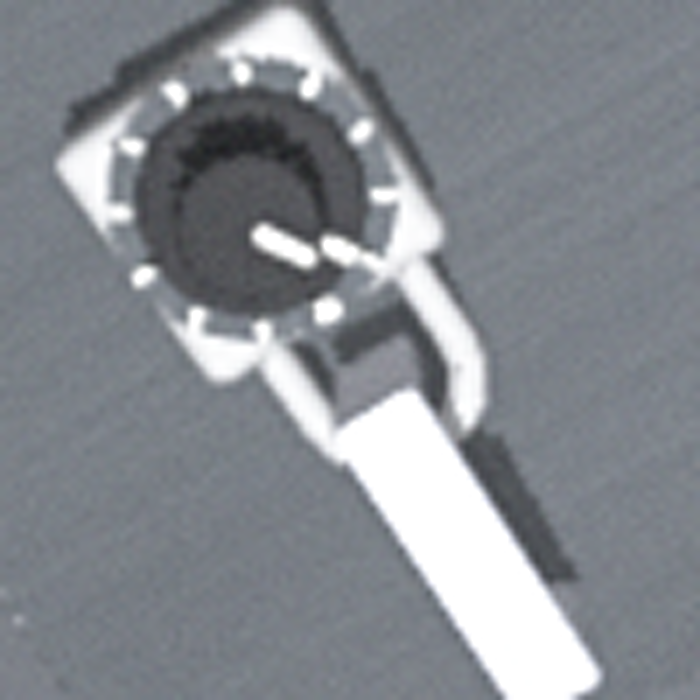

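```bash
python3 - <<'E'
import pickle;from h import *
cm,p,d=pickle.load(open("w2.pkl","rb"))
q=lambda x,y,z:print(onz(cm,(255+x/7,140+y/7),z).round(1))
print("knob");q(250,225,47.5);q(248,212,31.5)
print("strap near, full far in full px");q(375,410,40); print(onz(cm,(333,239),40).round(1))
print("body corners");q(285,8,28);q(58,160,28);q(225,380,28);q(440,240,28)
E
```

```text
knob
[553.4 180.6  47.5]
[554.3 179.2  31.5]
strap near, full far in full px
[592.3 182.3  40. ]
[652.8 183.7  40. ]
body corners
[528.2 200.7  28. ]
[532.1 155.5  28. ]
[578.6 160.7  28. ]
[574.7 204.7  28. ]
```

Call:
jog_arm:
  offset:
    - [-9,-1,0]
    - [-9,-1,0]
    - [0,0,40]
    - [0,0,40]
    - [0,0,40]
    - [0,0,20]
    - [0,0,0]
  delta_rot:
    - [0.5,-2.7,0]
    - [0,0,0]
    - [0,0,0]
    - [0,0,0]
    - [0,0,0]
    - [0,0,0]
    - [0,0,0]
  jaw: [50,50,50,50,50,50,50]

```text
time: 8.4
tool_pos: [556.1, 184.4, 93.3]
tcp_rot: [179.6, -0.9, 62.4]
ft_force: [-0.4, -0.3, -0.1]
finger_gap: 42.5
```

```bash
python3 w.py w3
```

```text
8.4 [556.1 184.4  93.3] [179.6  -0.9  62.4] [-0.4 -0.3 -0.1] 42.522304610950464
299.97445691212465 [487. 218. 234.]
```

View pics/w3.png

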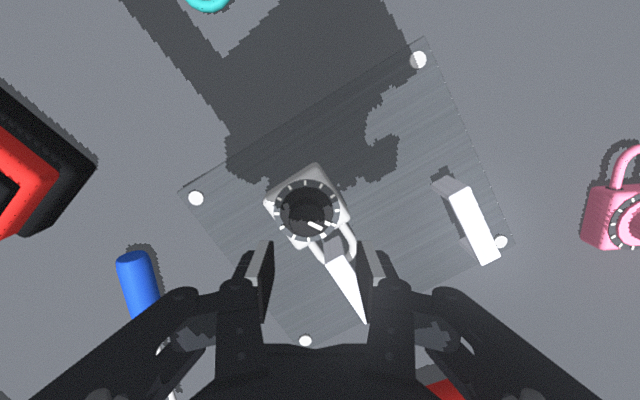

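```bash
python3 - <<'E'
import pickle;from h import *
cm,p,d=pickle.load(open("w3.pkl","rb"))
crop(p,(320,220),120,120,6,"pics/l3.png")
E
```

```text
(no output)
```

View pics/l3.png

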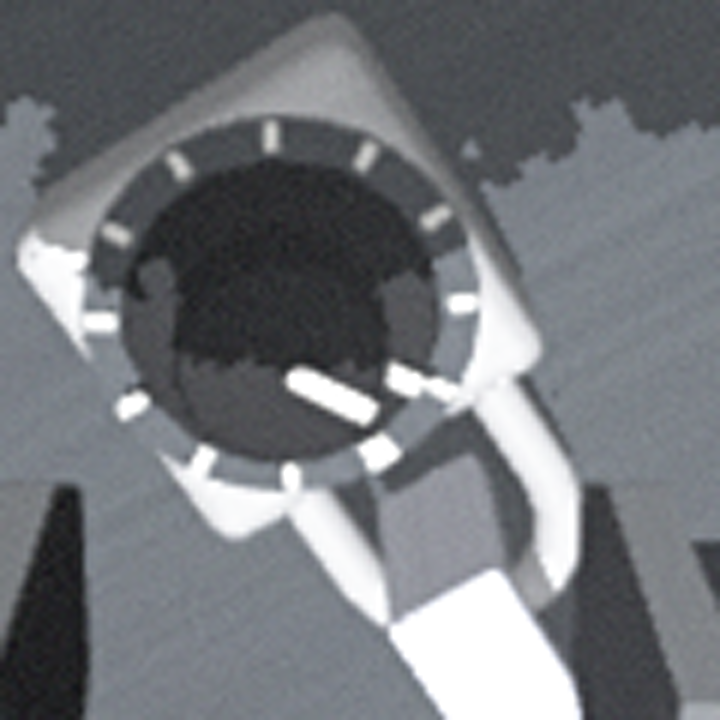

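```bash
python3 - <<'E'
import pickle;from h import *
cm,p,d=pickle.load(open("w3.pkl","rb"))
q=lambda x,y,z:print(onz(cm,(260+x/6,160+y/6),z).round(1))
q(282,360,47.5);q(280,310,31.5);q(445,600,40)
q(390,628,40);q(500,572,40)
q(335,15,28);q(20,245,28);q(235,538,28);q(540,350,28)
print(onz(cm,(366,324),40),onz(cm,(489,262),40),onz(cm,(463,190),40))
E
```

```text
[552.5 180.8  47.5]
[552.3 180.5  31.5]
[592.1 182.1  40. ]
[592.4 174.4  40. ]
[591.9 189.6  40. ]
[524.3 202.7  28. ]
[531.4 156.2  28. ]
[578.  160.3  28. ]
[573.1 205.7  28. ]
[655.04038831 178.79808801  40.        ] [648.41912156 282.75254863  40.        ] [585.93844731 283.7358778   40.        ]
```

Call:
jog_arm:
  offset:
    - [-5,-1.5,0]
    - [0,0,20]
    - [0,0,20]
    - [0,0,10]
    - [0,0,0]
  delta_rot:
    - [0.4,-0.9,0]
    - [0,0,0]
    - [0,0,0]
    - [0,0,0]
    - [0,0,0]
  jaw: [50,50,50,50,50]

```text
time: 8.95
tool_pos: [559.6, 181.8, 54.6]
tcp_rot: [179.3, -0.6, 62.5]
ft_force: [-0.2, -0.2, 1.5]
finger_gap: 42.8
```

Call:
jog_arm:
  offset:
    - [-4.4,-5.8,0]
    - [0,0,0]
  delta_rot:
    - [0.5,-0.6,0]
    - [0,0,0]
  jaw: [50,50]

```text
time: 9.15
tool_pos: [553.4, 180.7, 57.3]
tcp_rot: [179.8, -0.0, 62.5]
ft_force: [-0.7, 0.4, 0.1]
finger_gap: 42.7
```

```bash
python3 - <<'E'
from bench import monitor
for i in range(3):
    s=monitor.sense();print(s["tool_pos"],s["tcp_rot"],s["qd"].round(2))
E
```

```text
[553.40774362 180.73540927  57.30192138] [ 1.79754341e+02 -4.31292972e-02  6.24549817e+01] [-0.09 -0.75 -1.31  0.09 -0.56 -0.09]
[553.40774362 180.73540927  57.30192138] [ 1.79754341e+02 -4.31292972e-02  6.24549817e+01] [-0.09 -0.75 -1.31  0.09 -0.56 -0.09]
[553.40774362 180.73540927  57.30192138] [ 1.79754341e+02 -4.31292972e-02  6.24549817e+01] [-0.09 -0.75 -1.31  0.09 -0.56 -0.09]
```

Call:
jog_arm:
  offset:
    - [-0.5,-2,11]
    - [-0.5,-2,10]
    - [0,0,1]
  delta_rot:
    - [0.2,0,0]
    - [0,0,0]
    - [0,0,0]
  jaw: [50,50,50]

```text
time: 9.45
tool_pos: [550.7, 182.3, 36.0]
tcp_rot: [179.8, -0.2, 62.5]
ft_force: [0.5, 0.6, 0.5]
finger_gap: 42.8
```

Call:
jog_arm:
  offset:
    - [-0.7,2.3,0]
    - [0,0,0]
    - [0,0,0]
    - [0,0,0]
    - [0,0,0]
  delta_rot:
    - [0,0,0]
    - [0,0,0]
    - [0,0,0]
    - [0,0,0]
    - [0,0,0]
  jaw: [50,20,20,20,20]
  newtons: 40

```text
time: 9.95
tool_pos: [551.9, 180.6, 35.4]
tcp_rot: [179.9, -0.2, 62.5]
ft_force: [-0.3, 0.4, -0.6]
finger_gap: 22.1
```

```bash
python3 w.py w4; python3 - <<'E'
import pickle;from h import *
cm,p,d=pickle.load(open("w4.pkl","rb"))
crop(p,(320,250),130,130,6,"pics/l4.png"); print(proj(cm,[[551.9,180.6,47.5]]))
E
```

```text
9.95 [551.9 180.6  35.4] [179.9  -0.2  62.5] [-0.3  0.4 -0.6] 22.109299914139168
299.97445691212465 [485. 215. 177.]
[[315.45202612 266.84756504]]
```

View pics/l4.png

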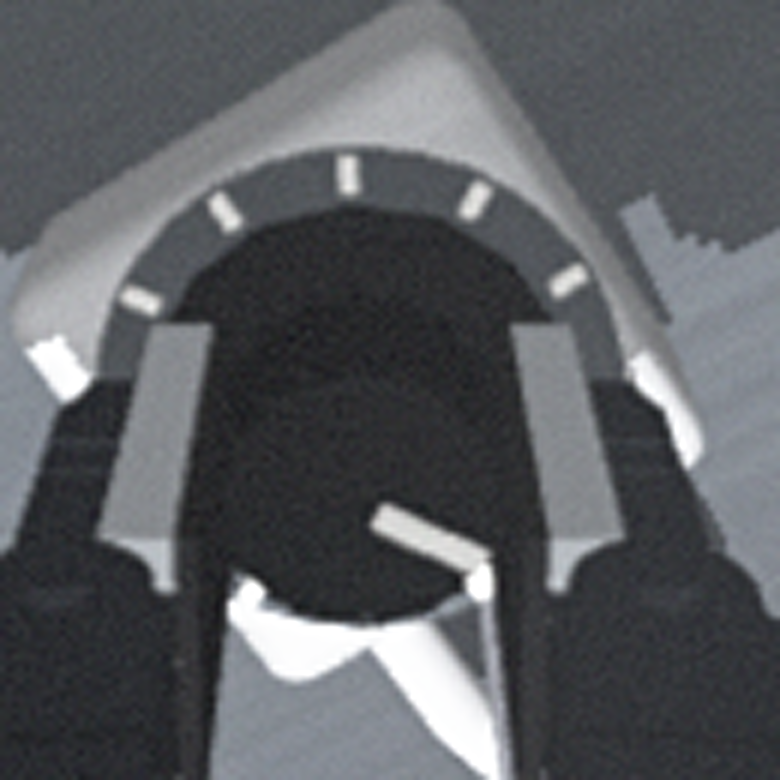

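Call:
jog_arm:
  offset:
    - [0,0,0]
    - [0,0,0]
    - [0,0,0]
    - [0,0,0]
    - [0,0,0]
    - [0,0,0]
  delta_rot:
    - [0,0,8]
    - [0,0,8]
    - [0,0,8]
    - [0,0,8]
    - [0,0,8]
    - [0,0,8]
  jaw: [20,20,20,20,20,20]

```text
time: 10.6
tool_pos: [552.4, 181.6, 35.4]
tcp_rot: [-179.9, -0.3, 12.8]
ft_force: [0.3, 1.2, -1.2]
finger_gap: 22.1
```

Call:
jog_arm:
  offset:
    - [0,1,0]
    - [0,0,0]
    - [0,0,0]
    - [0,0,0]
    - [0,0,0]
    - [0,0,0]
  delta_rot:
    - [0,0,8]
    - [0,0,8]
    - [0,0,8]
    - [0,0,8]
    - [0,0,8]
    - [0,0,8]
  jaw: [20,20,20,20,20,20]

```text
time: 11.2
tool_pos: [552.9, 181.5, 35.4]
tcp_rot: [-179.6, -0.1, -37.2]
ft_force: [0.6, 2.8, -2.4]
finger_gap: 21.9
```

Call:
jog_arm:
  offset:
    - [0,0,0]
    - [0,0,0]
    - [0,0,0]
    - [0,0,0]
    - [0,0,0]
    - [0,0,0]
    - [0,0,0]
  delta_rot:
    - [0,0,8]
    - [0,0,8]
    - [0,0,8]
    - [0,0,8]
    - [0,0,8]
    - [0,0,8]
    - [0,0,3]
  jaw: [20,20,20,20,20,20,20]

```text
time: 11.9
tool_pos: [553.3, 181.4, 35.4]
tcp_rot: [-179.6, 0.2, -90.5]
ft_force: [-0.6, 0.4, -0.2]
finger_gap: 21.8
```

```bash
python3 w.py w5; python3 - <<'E'
import pickle;from h import *
cm,p,d=pickle.load(open("w5.pkl","rb"))
crop(p,(320,250),150,130,5,"pics/l5.png")
E
```

```text
11.9 [553.3 181.4  35.4] [-179.6    0.2  -90.5] [-0.6  0.4 -0.2] 21.79440948769186
299.97445691212465 [628. 180. 178.]
```

View pics/l5.png

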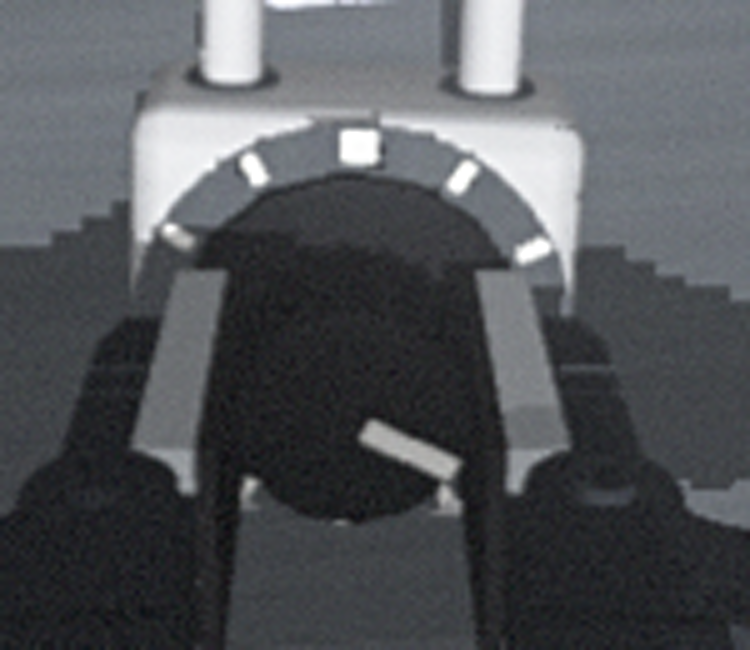

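Call:
jog_arm:
  offset:
    - [0,0,0]
    - [0,0,0]
    - [0,0,0]
    - [0,0,0]
  delta_rot:
    - [0,0,0]
    - [0,0,0]
    - [0,0,0]
    - [0,0,0]
  jaw: [45,45,45,45]

```text
time: 12.35
tool_pos: [553.7, 181.3, 35.8]
tcp_rot: [-179.6, 0.2, -90.3]
ft_force: [0.3, -0.4, -0.2]
finger_gap: 38.7
```

```bash
python3 w.py w6; python3 - <<'E'
import pickle;from h import *
cm,p,d=pickle.load(open("w6.pkl","rb"))
crop(p,(320,220),150,130,5,"pics/l6.png")
E
```

```text
12.35 [553.7 181.3  35.8] [-179.6    0.2  -90.3] [ 0.3 -0.4 -0.2] 38.71873132727745
299.97445691212465 [628. 180. 178.]
```

View pics/l6.png

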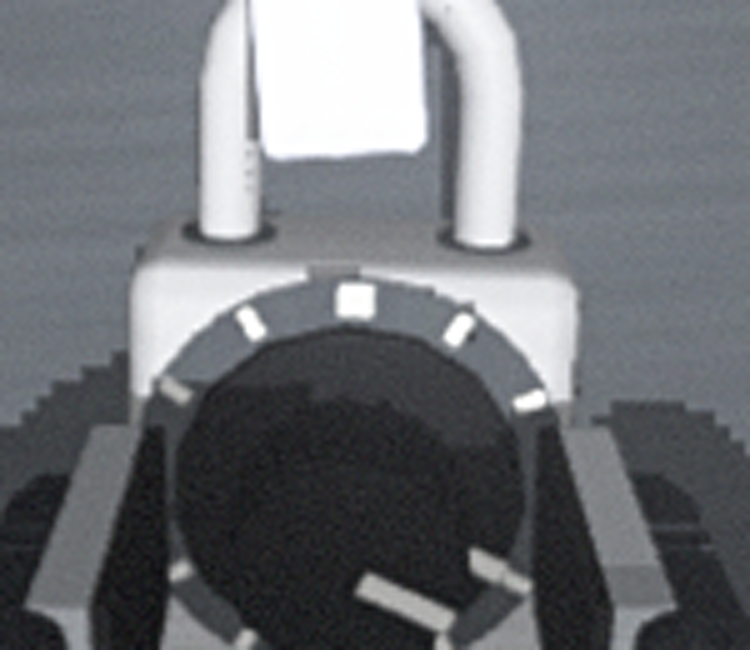

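Call:
jog_arm:
  offset:
    - [0,0,0]
    - [0,0,0]
    - [0,0,0]
    - [0,0,-2]
    - [0,4,0]
    - [0,4,0]
    - [0,4,0]
    - [0,4,0]
  delta_rot:
    - [0,0,0]
    - [0,0,0]
    - [0,0,0]
    - [0,0,0]
    - [0,0,0]
    - [0,0,0]
    - [0,0,0]
    - [0,0,0]
  jaw: [20,20,20,20,20,20,20,20]
  newtons: 60

```text
time: 13.2
tool_pos: [537.4, 180.7, 37.3]
tcp_rot: [-179.5, 0.2, -90.3]
ft_force: [2.8, -0.4, -4.3]
finger_gap: 21.2
```

Call:
jog_arm:
  offset:
    - [0,3,0]
    - [0,3,0]
    - [0,3,0]
    - [0,2,0]
  delta_rot:
    - [0,0,0]
    - [0,0,0]
    - [0,0,0]
    - [0,0,0]
  jaw: [20,20,20,20]

```text
time: 13.6
tool_pos: [532.0, 181.0, 39.8]
tcp_rot: [-178.6, 0.3, -90.3]
ft_force: [12.7, -1.7, -8.2]
finger_gap: 21.0
```

```bash
python3 w.py w7; python3 - <<'E'
import pickle;from h import *
cm,p,d=pickle.load(open("w7.pkl","rb"))
crop(p,(320,200),200,200,3.5,"pics/l7.png")
E
```

```text
13.6 [532.  181.   39.8] [-178.6    0.3  -90.3] [12.7 -1.7 -8.2] 20.990608954649122
299.97445691212465 [604. 180. 183.]
```

View pics/l7.png

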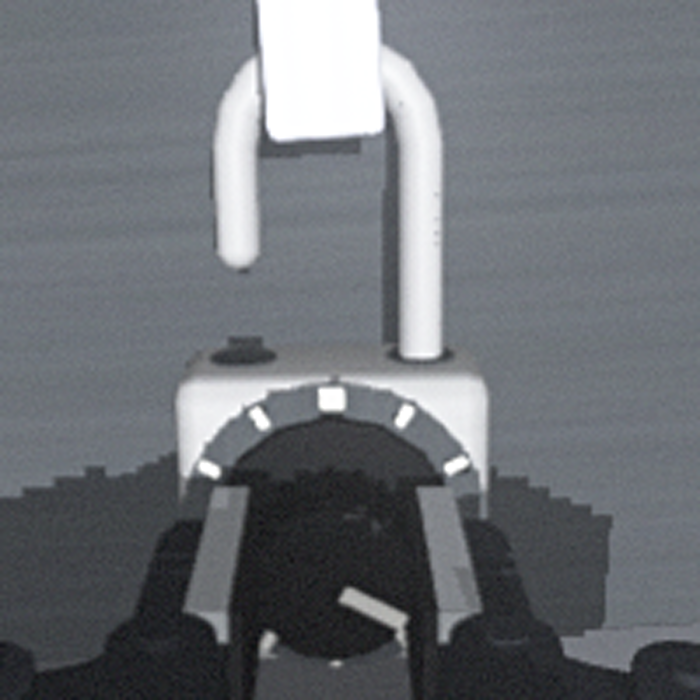

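```bash
python3 - <<'E'
import pickle;from h import *
cm,p,d=pickle.load(open("w7.pkl","rb"))
q=lambda x,y,z:print(onz(cm,(220+x/3.5,100+y/3.5),z).round(1))
q(325,138,40);q(268,136,40);q(382,132,40);print('toe');q(238,268,17);q(218,200,20);print('top front edge');q(332,378,32);q(330,400,36);print('outer heel');q(440,250,20);q(440,180,20); q(178,390,32); q(487,390,32)
E
```

```text
[592.1 181.4  40. ]
[592.4 189.1  40. ]
[592.8 173.7  40. ]
toe
[569.5 195.9  17. ]
[580.9 198.4  20. ]
top front edge
[555.6 180.7  32. ]
[553.5 181.   36. ]
outer heel
[572.8 163.6  20. ]
[583.9 163.9  20. ]
[553.8 204.1  32. ]
[553.6 157.2  32. ]
```

Call:
jog_arm:
  offset:
    - [0,-6,0.5]
    - [0,-8,0.5]
    - [0,-8,0]
    - [0,-6,0]
    - [0,0,0]
  delta_rot:
    - [-1.2,0,0]
    - [0,0,0]
    - [0,0,0]
    - [0,0,0]
    - [0,0,0]
  jaw: [20,20,20,20,20]

```text
time: 14.15
tool_pos: [559.1, 181.3, 38.0]
tcp_rot: [180.0, 0.3, -90.3]
ft_force: [-0.6, -0.5, -2.3]
finger_gap: 21.0
```

```bash
python3 w.py w8; python3 - <<'E'
import pickle;from h import *
cm,p,d=pickle.load(open("w8.pkl","rb"))
crop(p,(320,200),200,200,3.5,"pics/l8.png")
E
```

```text
14.15 [559.1 181.3  38. ] [180.    0.3 -90.3] [-0.6 -0.5 -2.3] 21.036030862634057
299.97445691212465 [635. 180. 180.]
```

View pics/l8.png

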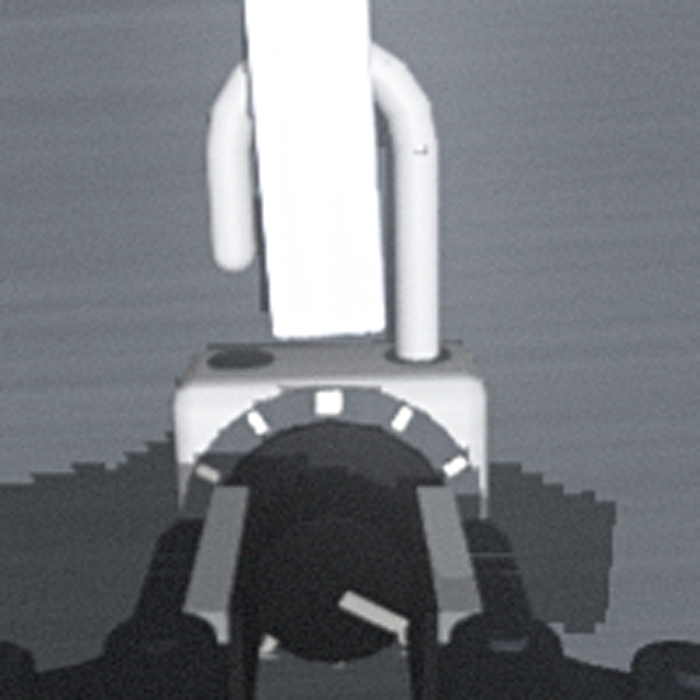

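```bash
python3 - <<'E'
import pickle;from h import *
cm,p,d=pickle.load(open("w8.pkl","rb"))
q=lambda x,y,z:print(onz(cm,(220+x/3.5,100+y/3.5),z).round(1))
q(328,333,40);print('toe');q(233,271,17);print('face top edge');q(332,380,31);q(332,345,10);q(418,358,18)
E
```

```text
[592.8 181.4  40. ]
toe
[596.3 196.7  17. ]
face top edge
[582.7 180.9  31. ]
[581.7 181.   10. ]
[581.9 167.1  18. ]
```

Call:
jog_arm:
  offset:
    - [0,-6,0]
    - [0,0,0]
  delta_rot:
    - [0,0,0]
    - [0,0,0]
  jaw: [20,20]

```text
time: 14.4
tool_pos: [564.4, 181.3, 37.5]
tcp_rot: [179.9, 0.2, -90.2]
ft_force: [-0.6, -0.1, -3.2]
finger_gap: 20.7
```

Call:
jog_arm:
  offset:
    - [5,0,0]
    - [7,0,0]
    - [7,0,0]
  delta_rot:
    - [0,0,0]
    - [0,0,0]
    - [0,0,0]
  jaw: [20,20,20]

```text
time: 14.7
tool_pos: [563.8, 161.7, 37.2]
tcp_rot: [179.9, 0.2, -90.2]
ft_force: [-0.2, 0.3, -4.0]
finger_gap: 21.1
```

No contact force; continuing out sideways.

Call:
jog_arm:
  offset:
    - [8,0,0]
    - [8,0,0]
    - [10,0,0]
  delta_rot:
    - [0,0,0]
    - [0,0,0]
    - [0,0,0]
  jaw: [20,20,20]

```text
time: 15.0
tool_pos: [563.5, 133.1, 37.1]
tcp_rot: [179.9, 0.2, -90.2]
ft_force: [-0.5, 0.3, -3.3]
finger_gap: 20.8
```

```bash
python3 w.py w9; python3 - <<'E'
import pickle;from h import *
cm,p,d=pickle.load(open("w9.pkl","rb"))
crop(p,(300,200),240,200,3,"pics/l9.png")
E
```

```text
15.0 [563.5 133.1  37.1] [179.9   0.2 -90.2] [-0.5  0.3 -3.3] 20.766608552192203
299.97445691212465 [639. 132. 179.]
```

View pics/l9.png

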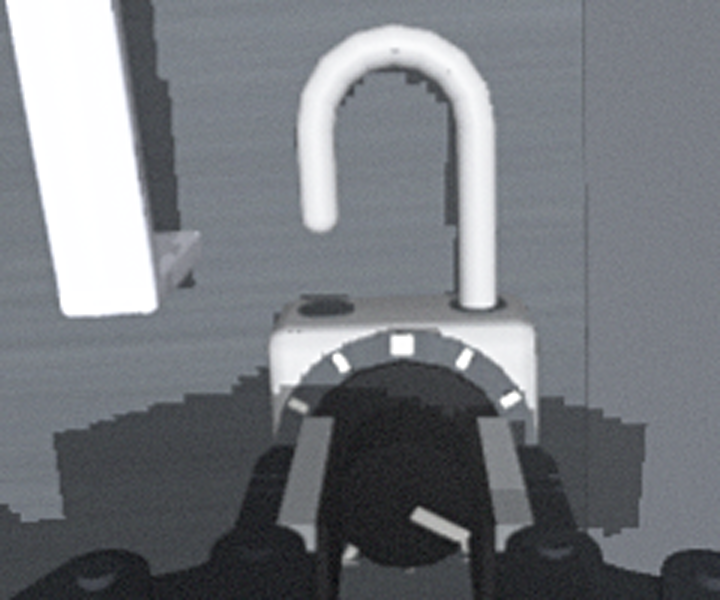

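Call:
jog_arm:
  offset:
    - [0,0,-15]
    - [0,0,-35]
    - [0,0,-40]
    - [0,0,-45]
    - [0,0,-45]
    - [20,5,0]
    - [40,10,0]
    - [44,10,0]
    - [44,10,0]
    - [44,10,0]
    - [44,10,0]
    - [44,10,0]
    - [44,10,0]
    - [40,10,0]
    - [20,5,0]
    - [0,0,0]
  delta_rot:
    - [0,0,0]
    - [0,0,0]
    - [0,0,0]
    - [0,0,0]
    - [0,0,0]
    - [0,0,0]
    - [0,0,0]
    - [0,0,0]
    - [0,0,0]
    - [0,0,0]
    - [0,0,0]
    - [0,0,0]
    - [0,0,0]
    - [0,0,0]
    - [0,0,0]
    - [0,0,0]
  jaw: [20,20,20,20,20,20,20,20,20,20,20,20,20,20,20,20]

```text
time: 16.65
tool_pos: [470.3, -266.2, 245.2]
tcp_rot: [-179.0, -0.1, -90.0]
ft_force: [-0.3, 1.0, -3.1]
finger_gap: 21.4
```

```bash
python3 w.py w10
```

```text
16.65 [ 470.3 -266.2  245.2] [-1.79e+02 -1.00e-01 -9.00e+01] [-0.3  1.  -3.1] 21.37918303602901
299.97445691212465 [ 543. -266.  388.]
```

View pics/w10.png

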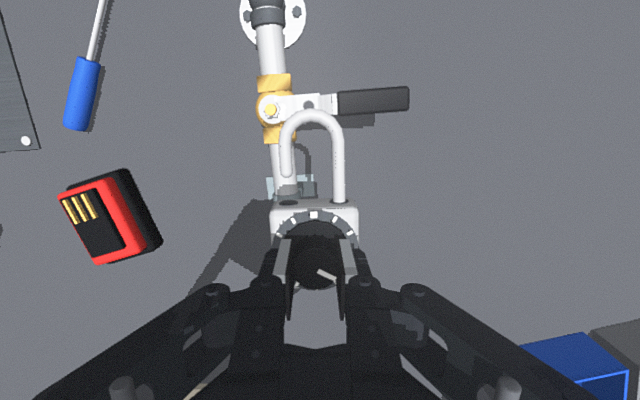

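Call:
jog_arm:
  offset:
    - [-4,-3,15]
    - [0,0,20]
    - [0,0,20]
    - [0,0,15]
    - [0,0,7]
    - [0,0,0]
    - [0,0,0]
    - [0,0,0]
  delta_rot:
    - [-1,0,0]
    - [0,0,0]
    - [0,0,0]
    - [0,0,0]
    - [0,0,0]
    - [0,0,0]
    - [0,0,0]
    - [0,0,0]
  jaw: [20,20,20,20,20,20,20,20]

```text
time: 17.5
tool_pos: [477.7, -252.6, 165.2]
tcp_rot: [180.0, 0.0, -89.5]
ft_force: [-1.0, 0.2, -2.7]
finger_gap: 20.9
```

```bash
python3 w.py w11; python3 - <<'E'
from bench import cams;from h import *
p,d=cams.snapshot("scene"); crop(p,(275,140),140,120,5,"pics/s11.png")
E
```

```text
17.5 [ 477.7 -252.6  165.2] [180.    0.  -89.5] [-1.   0.2 -2.7] 20.9010695422562
299.97445691212465 [ 553. -252.  307.]
```

View pics/w11.png

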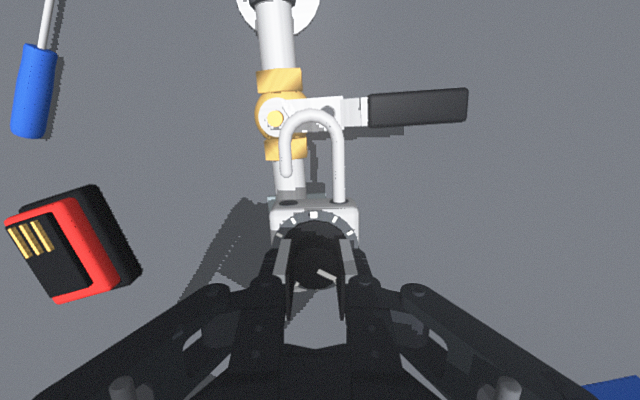

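View pics/s11.png

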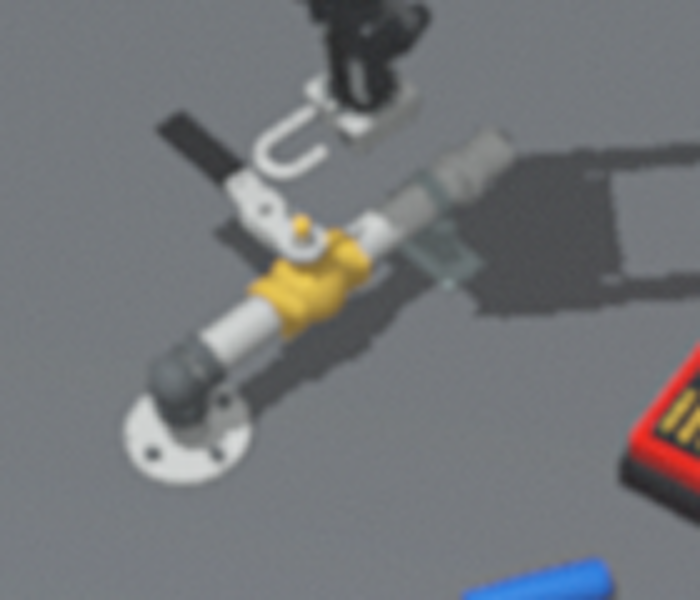

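```bash
python3 - <<'E'
import pickle;from h import *
from bench import monitor
cm,p,d=pickle.load(open("w11.pkl","rb"))
a=onz(cm,(275,118),104);b=onz(cm,(417,107),106);bow=onz(cm,(313,115),147)
v=b-a;print(a,b,np.degrees(np.arctan2(v[1],v[0])),bow)
c=onz(cm,(278,45),66);e=onz(cm,(289,180),66);v=c-e;print('pipe',np.degrees(np.arctan2(v[1],v[0])))
s=monitor.sense();print(s["qd"].round(2),s["ft_force"].round(1))
E
```

```text
[ 544.89157044 -226.17608599  104.        ] [ 552.65647111 -317.94064564  106.        ] -85.1632881298918 [ 548.33785961 -251.3289924   147.        ]
pipe 3.581389107635058
[-0.2  -0.15  0.05 -0.04 -0.13 -0.03] [ 0.1  0.3 -2.9]
```

```bash
python3 -c "
from bench import r
print(r.hand_in())"
```

```text
the job is handed in; nothing more can be done
None
```

The job is handed in, after about 17.5 s of the 67 s allowed. No verdict was reported, so everything below is from my own last checks.

**What I did**
- I swept the valve's handle to its stop with the closed fingers.
- I turned the dial clockwise from eleven to four o'clock, let it settle into its notch, and gripped it again.
- I pulled the shackle to its stop and took the lock sideways off the staple. I then carried it by its knob to over the locking hole.

**What the last checks showed**
- **Handle:** it measured square across the pipe to within about 1 to 2 degrees. On the last push at the stop (26 N along the pipe) it did not move further.
- **Lock:** the shackle was fully out, with its bow at about (548, -251, 146) mm. The locking hole is at about (547, -260, 86) mm, so the bow stood about 9 mm sideways and 60 mm above it.
- **Grip and contact:** the arm was still, and the wrist carried only the lock's weight, about 3 N, so the lock appeared to touch nothing but the gripper.
- **Bystanders:** I never went near the battery, screwdriver or drill with anything low. I did not measure their positions again at the end.

**One disagreement:** the gripper read about 21 to 22 mm on the 24 mm knob. The picture showed the grip centred and it held firmly, so I left it.

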